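Stand up the fallen oil bottle at the moulder

ROBOT

A 6-joint arm with a two-finger parallel gripper is mounted at the origin on the work surface. World frame = base frame: x ahead of the robot, y to its left, z up, the work surface at z = 0. Lengths are in m, angles in rad, forces in N, time in s.
With the tool pointing down it reaches from about 0.35 to 0.775 m from the base axis. Payload 5.5 kg.
Tool frame: the origin (TCP) lies at the very end of the fingers, on their centre line; the grasp point (between the pads) lies 19 mm behind it; x points along the fingers, y is the direction in which the jaws open and shut, and the axes are right-handed (so a half turn about x gives the same grasp; the last joint's range is limited). The gripper opens to 85 mm and grips with 20 to 120 N. Pads are 22 mm wide; open, the fingers measure 114 mm over their backs; the gripper's body (76 mm by 85 mm) begins 54 mm behind the grasp point. The pads swing forward as they close: fully open they stand 13 mm farther back than shut.
Start: joints at [1.175, 0.313, 0.046, 1.304, 0, 1.431], TCP at [0.146, 0.556, 0.231] pointing down, gripper open.
Joint ranges: [-2.76, 2.76], [-0.86, 1.69], [-1.03, 1.26], [-2.2, 2.34], [-1.47, 1.5], [-3.14, 3.14]. Speed limits (rad/s): [2.57, 2.57, 3.14, 3.14, 3.14, 3.14].

INTERFACE

Orientations are given as a unit quaternion [w, x, y, z].
In Python, from workcell import env gives the robot as it stands.
- The arm moves only by the tool servo_tool, never from a script. Its argument "increments" is a list of rows, each an object with "offset": the shift along the tool's x, y, z in cm, a list of three; "yaw": the turn about the tool's x in degrees. In form: [{"offset": [x, y, z], "yaw": yaw}, ...]. A call has exactly 8 rows; each row is the pose to reach, as a shift and turn from the pose commanded when the call began, along the tool's axes at that moment; what a row does not reach only later rows make up. A row lasts 1/10 s, in which the tool goes at most 50 mm and 8.59 degrees, less where a joint would pass 70% of its speed; a pose out of reach is approached as far as the arm can. A call with a gripper value outside its range is refused whole. "claw" is the opening, from 0 (shut) to 1 (fully open), set as the call begins (left out, the last holds). The fingers move at their own pace and stop on an object; "force" is the grip in N (left out, the last holds). Time passes only in rows, so rows that repeat a pose let the fingers close, or fill a call up. It gives the time, the measured TCP pose, the force and the opening at its end, in the units of the state.
- env.get_state(): the state, without advancing time (a new reading comes with each control period).
- env.read_camera(name): name is "side" or "top"; returns (picture, depth): 400x640x3 uint8, red, green, blue; 400x640 float32, m along the optical axis (not along the pixel's ray), 0 where there is no reading.
- env.camera_model(name): a dict with "vertical_fov" (degrees; the focal length in pixels is half the picture's height over the tangent of half this angle, whatever the lens; pixels are square), "cx", "cy" (the principal point, pixels), "world_from_camera" (4x4, takes a point from camera to world coordinates). Camera axes: x right, y up, looking along -z (the intrinsics and any distortion apply to the point x, -y, -z); pixel columns grow to the right and rows downward; lengths in m; the calibration is good to about 2 mm. A picture is of the moment at which its call begins. camera_model takes no time and is no camera call.
- env.hand_in(): hands the job in, once; it reports no verdict.
The state is a dict: "clock": time; "joint_pos": joint angles; "qvel": joint speeds; "tau": joint torques, N m; "tcp_pos": TCP position; "orientation": TCP orientation; "wrist_force": force on the tool from outside, world axes, zero at the start; "ft_torque": the same for the moment, N m; "finger_gap": finger opening in m.
Only numpy, scipy, OpenCV 4.12 (cv2) and the standard library are available. Lean on these libraries where they do the work, as an engineer would, in place of code of your own. Each camera call takes 0.05 s, during which the arm holds its last target.

TASK

The square yellow oil bottle with the red cap has fallen over on the moulder's bench. Pick it up and stand it upright, cap up, wholly on the green rubber mat, and let go of it. Leave the white bottle and the toothed feed roller standing where they are.

Things in the scene. Friction and masses are not known exactly. Their poses are not given: they have to be found in the camera images.
- oil_mid (a point): Centre of the yellow oil bottle with red cap, on its long axis, 60 mm from underside and cap top. Square body 44 x 44 x 90 mm, sloping shoulder, round cap 28 mm across; 120 mm long, 0.2 kg, rigid. Lies on a flat side, axis level, this point 22 mm above the bench. z runs along the bottle from underside to cap. At first the cap points to the robot's left, give or take 50 degrees.
- mat: Green rubber mat, 120 x 120 mm and 4 mm thick, fixed flat on the bench; origin at the centre of its underside (bench height), x and y along its edges, z up. Nothing stands on it at the start.
- spare_mid (a point): Centre, half-way up, of the round white bottle with a black cap, 56 mm across and 150 mm tall, standing upright and loose; z up. A bystander, not to be moved.
- roller_mid (a point): Centre, half-way up, of the toothed dark steel feed roller, 87 mm across and 46 mm tall with its hub, lying flat on its face, loose, 0.9 kg; z up. A bystander, not to be moved.
Things that resemble listed ones, but are neither listed nor needed, are in the scene too. Several things look just like the mat: the one meant starts farthest from the robot's base.

How it is judged:
At the end, for the whole second after the job is handed in: The yellow bottle stands cap up on the mat, released and at rest: axis within 10 degrees of vertical, its centre line within 40 mm of the mat's centre along each of the mat's edges, its mid-point 55 to 75 mm above the bench (angle between oil_mid's own z axis and vertical below 0.175 rad and x of oil_mid in the frame of mat between -0.04 and 0.04 m and y of oil_mid in the frame of mat between -0.04 and 0.04 m and height (world z) of oil_mid between 0.055 and 0.075 m and linear speed of oil below 0.03 m/s and angular speed of oil below 0.3 rad/s); the robot touches nothing.
It fails at once if the white bottle is moved more than 30 mm or tipped more than 17 degrees (distance of spare_mid from where it was at the start of the episode above 0.03 m or angle between spare_mid's own z axis and vertical above 0.3 rad).
It fails at once if the feed roller is moved more than 30 mm or tipped more than 17 degrees (distance of roller_mid from where it was at the start of the episode above 0.03 m or angle between roller_mid's own z axis and vertical above 0.3 rad).
It also fails if it takes over 45 s, if anything falls off the work surface, if the arm or the gripper's body presses on something with over 40 N, if the wrist force passes 120 N, or if a joint passes its speed limit or range.

## Working session

There is one attempt and no reset: what is moved stays moved. The work goes in short steps, Python scripts to look and compute and a tool call to move; the robot and the scene stay as the last step left them, time stands still between calls to the robot, and variables do not carry over. Pictures are saved under pics/ and viewed, and the job is handed in when it is done.

Besides the shell and the picture viewer there is one more tool, called after "Emit:" as a command line: name --argument value ..., lists and objects as JSON in quotes. servo_tool: Moves the arm, as the interface text tells. Its arguments: {"type":"object","properties":{"increments":{"type":"array","items":{"type":"object","properties":{"offset":{"type":"array","items":{"type":"number"}},"yaw":{"type":"number"}}}},"claw":{"type":"number"},"force":{"type":"number"}},"required":["increments"]}

```bash
ls; mkdir -p pics
python3 - <<'E'
from workcell import env
import cv2,numpy as np
s=env.get_state();print(s)
for n in("side","top"):
    p,d=env.read_camera(n);np.savez(f"{n}0.npz",p=p,d=d)
    cv2.imwrite(f"pics/{n}0.png",p[:,:,::-1]);m=env.camera_model(n);print(n,m,(d>0).mean())
E
```

```text
pics
{'clock': 0.0, 'joint_pos': array([1.17538783e+00, 3.14007694e-01, 4.49779035e-02, 1.30358513e+00,
       1.34654899e-05, 1.43121821e+00]), 'qvel': array([-0.00109559,  0.00159257,  0.00152913,  0.0003854 ,  0.00221315,
        0.00105479]), 'tau': array([ 1.84385783e-03, -4.80622959e+01,  2.98534369e+01,  1.93930801e-02,
       -2.17074989e-05,  1.86850224e-05]), 'tcp_pos': array([0.14530004, 0.55581737, 0.23040427]), 'orientation': array([ 0.70115489,  0.08958436,  0.70150397, -0.09082205]), 'wrist_force': array([-0.123605  ,  0.35396834, -0.13689445]), 'ft_torque': array([-0.03457228, -0.03984512,  0.04548187]), 'finger_gap': 0.0855611130376537}
side {'vertical_fov': 43.16319501548988, 'cx': 325.97899245494364, 'cy': 203.32171302605326, 'world_from_camera': array([[ 0.94075856,  0.25121624, -0.22773609,  0.33465664],
       [-0.33882932,  0.72215708, -0.60306206, -0.53536317],
       [ 0.01296224,  0.64449946,  0.76449489,  0.78899593],
       [ 0.        ,  0.        ,  0.        ,  1.        ]])} 0.9961171875
top {'vertical_fov': 49.66996808954611, 'cx': 320.788587534869, 'cy': 194.04759975576695, 'world_from_camera': array([[-0.01641287,  0.9975044 , -0.06867019,  0.48990891],
       [-0.99983012, -0.01694965, -0.00724137,  0.02357831],
       [-0.00838724,  0.06853967,  0.99761314,  1.05513411],
       [ 0.        ,  0.        ,  0.        ,  1.        ]])} 0.9960859375
```

View pics/side0.png

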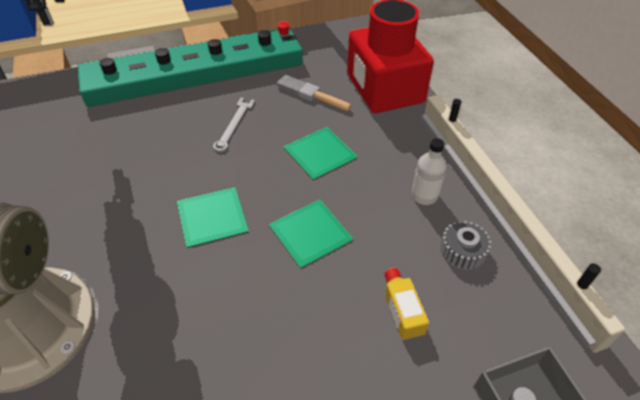

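View pics/top0.png

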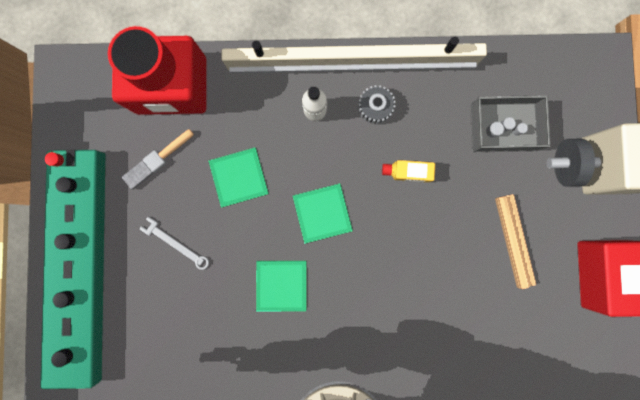

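The top view shows three green mats at about (238,177), (322,213) and (281,286). The bottle lies at (410,170) with its red cap at (387,170). The white bottle is at (314,103) and the roller at (377,103). The arm doesn't show over the bench. Next I'll measure.

```bash
cat > h.py <<'E'
import numpy as np,cv2
from workcell import env
def cam(n):
    m=env.camera_model(n);f=200/np.tan(np.radians(m['vertical_fov']/2));return f,m['cx'],m['cy'],np.array(m['world_from_camera'])
def ray(n,u,v):
    f,cx,cy,T=cam(n);u=np.asarray(u,float);v=np.asarray(v,float)
    d=np.stack([(u-cx)/f,-(v-cy)/f,-np.ones_like(u)],-1)@T[:3,:3].T
    return T[:3,3],d
def plane(n,u,v,z):
    o,d=ray(n,u,v);t=(z-o[2])/d[...,2];return o+d*t[...,None]
def pts(n,u,v,dep):
    o,d=ray(n,u,v);return o+d*np.asarray(dep)[...,None]
def proj(n,P):
    f,cx,cy,T=cam(n);c=(np.asarray(P)-T[:3,3])@T[:3,:3];return cx+f*c[...,0]/-c[...,2],cy-f*c[...,1]/-c[...,2]
def tri(u1,v1,u2,v2):
    o1,d1=ray('top',u1,v1);o2,d2=ray('side',u2,v2)
    A=np.stack([d1,-d2],1);s=np.linalg.lstsq(A,o2-o1,rcond=None)[0]
    a=o1+s[0]*d1;b=o2+s[1]*d2;return (a+b)/2,np.linalg.norm(a-b)
def blobs(n,p,lo,hi,amin):
    h=cv2.cvtColor(p,cv2.COLOR_RGB2HSV);m=cv2.inRange(h,lo,hi)
    c,_=cv2.findContours(m,cv2.RETR_EXTERNAL,cv2.CHAIN_APPROX_NONE)
    return m,[x for x in c if cv2.contourArea(x)>amin]
E
python3 - <<'E'
from h import *
np.set_printoptions(precision=4,suppress=True)
for n in('top','side'):
    z=np.load(n+'0.npz');p,d=z['p'],z['d']
    print(n,'tcp px',proj(n,[0.1453,.5558,.2304]))
    for nm,lo,hi,a in(('green',(65,120,100),(85,255,255),300),('yellow',(18,120,100),(32,255,255),60),('red',(0,180,80),(6,255,255),20)):
        m,cs=blobs(n,p,lo,hi,a)
        for c in cs:
            mm=np.zeros(m.shape,np.uint8);cv2.drawContours(mm,[c],-1,255,-1)
            M=cv2.moments(c);u,v=M['m10']/M['m00'],M['m01']/M['m00']
            yy,xx=np.nonzero(cv2.erode(mm,np.ones((3,3)))) 
            if len(yy)<5: yy,xx=np.nonzero(mm)
            P=pts(n,xx,yy,d[yy,xx])
            print(nm,round(u,1),round(v,1),M['m00'],'rayz=.004',plane(n,u,v,.004),'depth med',np.median(P,0),'z5/95',np.percentile(P[:,2],[5,95]), cv2.minAreaRect(c)[1:])
    # bench plane
    for (u,v) in ((450,250),(400,300),(200,230)): print('bench',n,pts(n,u,v,d[v,u]))
    g=cv2.resize(p[120:230,190:450] if n=='top' else p[120:350,170:480],None,fx=3 if n=='top' else 2.5,fy=3 if n=='top' else 2.5,interpolation=cv2.INTER_CUBIC)
    cv2.imwrite(f'pics/{n}0c.png',g[:,:,::-1])
E
```

```text
top tcp px (np.float64(41.16506457196061), np.float64(414.32912985993187))
green 280.5 285.7 2403.5 rayz=.004 [0.343  0.1316 0.004 ] depth med [0.3438 0.1307 0.0055] z5/95 [0.0024 0.0086] ((50.0, 49.0), 90.0)
green 322.0 213.1 2344.0 rayz=.004 [0.5158 0.029  0.004 ] depth med [0.5156 0.0289 0.0055] z5/95 [0.0025 0.0088] ((49.2347297668457, 49.71980285644531), 75.96376037597656)
green 68.8 274.2 11158.5 rayz=.004 [0.3784 0.644  0.004 ] depth med [0.383  0.6108 0.0516] z5/95 [0.0484 0.0787] ((50.63417434692383, 239.22523498535156), 1.4320961236953735)
green 238.1 177.0 2289.0 rayz=.004 [0.6077 0.2331 0.004 ] depth med [0.6072 0.2327 0.0055] z5/95 [0.0024 0.0088] ((48.49354553222656, 49.36594772338867), 74.2913589477539)
yellow 413.2 170.2 750.0 rayz=.004 [ 0.6167 -0.1955  0.004 ] depth med [ 0.6119 -0.1866  0.0454] z5/95 [0.0406 0.0485] ((42.87858963012695, 19.604402542114258), 3.6913864612579346)
red 598.0 281.4 147.5 rayz=.004 [ 0.3415 -0.6284  0.004 ] depth med [ 0.3501 -0.5799  0.08  ] z5/95 [0.0704 0.0933] ((21.824026107788086, 15.026378631591797), 79.69515228271484)
red 608.9 275
[... 1702 characters left out ...]
004 ] depth med [ 0.6141 -0.1282  0.0329] z5/95 [0.0282 0.0356] ((8.833512306213379, 13.402568817138672), 66.03750610351562)
red 364.0 63.7 60.5 rayz=.004 [0.8279 0.5063 0.004 ] depth med [0.7641 0.3429 0.1088] z5/95 [0.1029 0.1134] ((42.90083312988281, 18.100801467895508), 75.0685806274414)
red 404.8 57.4 287.5 rayz=.004 [0.9434 0.4979 0.004 ] depth med [0.8604 0.3353 0.1276] z5/95 [0.1254 0.1299] ((39.013343811035156, 45.41236114501953), 53.392921447753906)
red 283.1 27.4 104.5 rayz=.004 [0.676  0.7452 0.004 ] depth med [0.6474 0.6377 0.0707] z5/95 [0.0587 0.0744] ((10.0, 13.0), 0.0)
bench side [ 0.7357 -0.1178  0.0328]
bench side [ 0.6025 -0.1849  0.0416]
bench side [0.3151 0.1009 0.0035]
```

View pics/top0c.png

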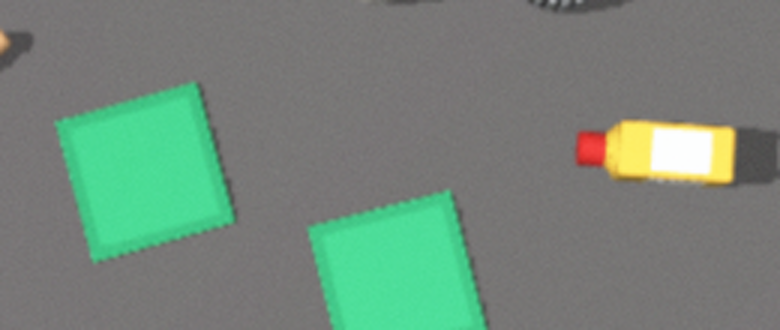

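The mats are 0.37, 0.52 and 0.65 m from the base. The one meant is the farthest, at top pixel (238,177); the crop shows it with nothing standing on it. The tool can't tilt, so my plan is to pinch only the outer few mm of the cap, lift so the bottle swings down under gravity, then set it on the mat. For that I need the bottle axis and the cap tip.

Run:
```python
from h import *
from scipy.spatial.transform import Rotation as R
np.set_printoptions(precision=4,suppress=True)
T={}
for n,(a,b,c,d) in (('top',(370,150,445,190)),('side',(375,255,440,345))):
    p=np.load(n+'0.npz')['p'];h=cv2.cvtColor(p,cv2.COLOR_RGB2HSV)
    red=cv2.inRange(h,(0,140,60),(7,255,255))|cv2.inRange(h,(172,140,60),(180,255,255))
    yel=cv2.inRange(h,(15,110,90),(35,255,255));wh=cv2.inRange(h,(0,0,170),(180,60,255))
    box=np.zeros_like(red);box[b:d,a:c]=255
    red&=box;bod=cv2.morphologyEx((yel|wh)&box,cv2.MORPH_CLOSE,np.ones((3,3)))
    for nm,m in(('red',red),('body',bod)):
        c_=max(cv2.findContours(m,0,1)[0],key=cv2.contourArea);yy,xx=np.nonzero(cv2.drawContours(np.zeros_like(m),[c_],-1,255,-1))
        r=cv2.minAreaRect(c_);print(n,nm,xx.min(),xx.max(),yy.min(),yy.max(),xx.mean(),yy.mean(),r)
        T[n,nm]=(xx.mean(),yy.mean())
        bp=cv2.boxPoints(r);print('  box on z=.044' if nm=='body' else '  box z=.022',plane(n,bp[:,0],bp[:,1],.044 if nm=='body' else .022)[:,:2].tolist())
        if nm=='red': print('  cap pts z=.022..', plane(n,xx.mean(),yy.mean(),.03))
print('cap tri',tri(*T['top','red'],*T['side','red']))
print('mat tri',tri(238.1,177,320.1,152.4))
# bystanders
for n in('top',):
    print('white',plane(n,314,103,.1),'roller',plane(n,377,103,.046))
# label quad corners top
p=np.load('top0.npz')['p'];h=cv2.cvtColor(p,cv2.COLOR_RGB2HSV)
m=cv2.inRange(h,(65,120,100),(85,255,255))
for n in('top','side'):
    p=np.load(n+'0.npz')['p'];_,cs=blobs(n,p,(65,120,100),(85,255,255),300)
    for c in cs:
        r=cv2.minAreaRect(c); 
        if abs(r[0][0]-(238 if n=='top' else 320))<8:
            q=cv2.approxPolyDP(c,6,True)[:,0];P=plane(n,q[:,0],q[:,1],.004);print('mat corners',n,P[:,:2].tolist(),P.mean(0))
s=env.get_state();print(R.from_quat(s['orientation'],scalar_first=True).as_matrix())
```

```text
top red 382 391 164 174 386.55445544554453 169.01980198019803 ((386.5, 169.0), (10.0, 9.0), 90.0)
  box z=.022 [[0.6309494576584026, -0.11731177366642656], [0.6305694766666896, -0.13892497626409867], [0.6063973984432063, -0.13825922693506573], [0.6067725333010185, -0.11668033744410417]]
  cap pts z=.022.. [ 0.6176 -0.1268  0.03  ]
top body 391 434 160 181 413.2149877149877 170.2211302211302 ((412.9300842285156, 170.33419799804688), (43.16831588745117, 19.733165740966797), 3.6913859844207764)
  box on z=.044 [[0.5926199544335554, -0.13392835105062625], [0.6391548945079011, -0.1381973978313836], [0.6307791547729089, -0.23919116453830283], [0.5843297732605548, -0.23461396162301776]]
side red 385 400 268 281 391.7608695652174 273.4347826086956 ((391.7139587402344, 273.4561767578125), (10.697575569152832, 14.646345138549805), 68.96248626708984)
  box z=.022 [[0.6056193562417562, -0.11270139026676351], [0.6334254615540907, -0.11066633729098874], [0.6309720147084446, -0.13204072011873402], [0.6035933289632485, -0.13387109710326595]]
  cap pts z=.022.. [ 0.6155 -0.1267  0.03  ]
side body 385
[... 366 characters left out ...]
-0.1265,  0.0292]), np.float64(0.0020059948127412047))
mat tri (array([ 0.6086,  0.2344, -0.0034]), np.float64(0.00044686962713060344))
white [0.7611 0.0424 0.1   ] roller [ 0.7736 -0.106   0.046 ]
mat corners top [[0.6785099207328977, 0.19112307525907818], [0.6482880171458909, 0.30444283405973843], [0.5371890951955908, 0.2749732321408421], [0.5670571088606167, 0.16245708218210816]] [0.6078 0.2332 0.004 ]
mat corners side [[0.6472575998438741, 0.3023973788491674], [0.5365548423488147, 0.2729388823317326], [0.5642991785417693, 0.1596433998113097], [0.6762110733890605, 0.18772254354566809]] [0.6061 0.2307 0.004 ]
[[-0.0007  0.253   0.9675]
 [-0.0016  0.9675 -0.253 ]
 [-1.     -0.0017 -0.0003]]
```

View pics/side0c.png

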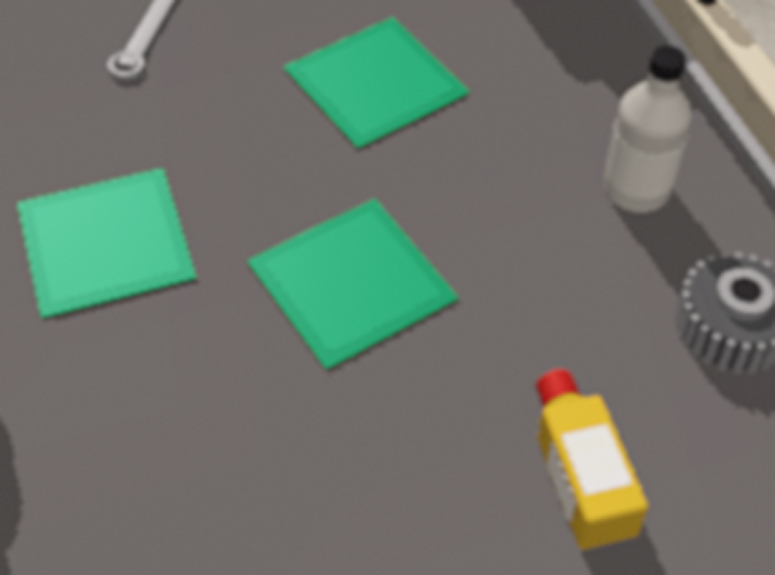

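Emit:
servo_tool --increments '[{"offset":[0,-3.0,3.6],"yaw":8},{"offset":[0,-6.0,7.2],"yaw":16},{"offset":[0,-9.0,10.8],"yaw":24},{"offset":[0,-12.0,14.4],"yaw":32},{"offset":[0,-15.0,18.0],"yaw":40},{"offset":[0,-18.0,21.6],"yaw":48},{"offset":[0,-21.0,25.2],"yaw":56},{"offset":[0,-24.0,28.8],"yaw":64}]' --claw 1 --force 20

```text
clock: 0.9
tcp_pos: [0.3639, 0.2495, 0.2311]
orientation: [0.546, 0.45, 0.546, -0.45]
wrist_force: [0.6, -0.9, 0.2]
finger_gap: 0.0854
```

```bash
cat >> h.py <<'E'
from scipy.spatial.transform import Rotation as R
def go(target,jaw_deg=None,s=None):
    s=s or env.get_state();M=R.from_quat(s['orientation'],scalar_first=True).as_matrix()
    d=M.T@(np.array(target)-s['tcp_pos'])*100
    a=np.degrees(np.arctan2(M[1,1],M[0,1]));y=None
    if jaw_deg is not None: y=(-(jaw_deg-a)+90)%180-90
    print('t',round(s['clock'],2),'tcp',s['tcp_pos'].round(4),'F',s['wrist_force'].round(1),'gap',round(s['finger_gap'],4),'q6',round(s['joint_pos'][5],3),'| offset cm',d.round(2),'jaw',round(a,1),'yaw',y)
E
python3 -c "
from h import *
go([.6185,-.111,.12],-4.6)"
```

```text
t 0.9 tcp [0.3639 0.2495 0.2311] F [ 0.6 -0.9  0.2] gap 0.0854 q6 1.797 | offset cm [11.11 18.1  40.26] jaw 11.0 yaw 15.62559042677782
```

Emit:
servo_tool --increments '[{"offset":[0.5,2.0,4.4],"yaw":4},{"offset":[1,4.0,8.8],"yaw":8},{"offset":[2,6.0,13.2],"yaw":12},{"offset":[3,8.0,17.7],"yaw":15.6},{"offset":[4,10.0,22.2],"yaw":15.6},{"offset":[5,12.0,26.6],"yaw":15.6},{"offset":[6,14.0,31],"yaw":15.6},{"offset":[7,16,35.5],"yaw":15.6}]'

```text
clock: 1.7
tcp_pos: [0.5905, -0.0669, 0.1604]
orientation: [-0.481, -0.518, -0.481, 0.518]
wrist_force: [1.0, 0.5, 0.9]
finger_gap: 0.0852
```

```bash
python3 -c "
from h import *
go([.6185,-.111,.012],-4.6)
go([.6185,-.111,.09],-4.6)"
```

```text
t 1.7 tcp [ 0.5905 -0.0669  0.1604] F [1.  0.5 0.9] gap 0.0852 q6 1.397 | offset cm [14.84  3.13  4.19] jaw -4.3 yaw 0.330044260978795
t 1.7 tcp [ 0.5905 -0.0669  0.1604] F [1.  0.5 0.9] gap 0.0852 q6 1.397 | offset cm [7.04 3.12 4.19] jaw -4.3 yaw 0.330044260978795
```

Emit:
servo_tool --increments '[{"offset":[1,1.5,2.0],"yaw":0},{"offset":[3,3.1,4.1],"yaw":0},{"offset":[6,3.1,4.15],"yaw":0},{"offset":[9,3.1,4.15],"yaw":0},{"offset":[12,3.1,4.15],"yaw":0},{"offset":[14,3.1,4.15],"yaw":0},{"offset":[14.8,3.1,4.15],"yaw":0},{"offset":[14.8,3.1,4.15],"yaw":0}]'

```text
clock: 2.5
tcp_pos: [0.6166, -0.1084, 0.0118]
orientation: [-0.48, -0.518, -0.482, 0.519]
wrist_force: [0.0, -0.3, 0.8]
finger_gap: 0.0854
```

```bash
python3 -c "
from h import *
go([.6185,-.111,.012],-4.6)
for n,(a,b,c,d) in (('top',(330,100,470,220)),('side',(330,200,480,350))):
    p,_=env.read_camera(n);g=cv2.resize(p[b:d,a:c],None,fx=4,fy=4,interpolation=cv2.INTER_CUBIC);cv2.imwrite(f'pics/{n}1.png',g[:,:,::-1])"
```

```text
t 2.5 tcp [ 0.6166 -0.1084  0.0118] F [ 0.  -0.3  0.8] gap 0.0854 q6 1.343 | offset cm [-0.02  0.21  0.25] jaw -4.3 yaw 0.34405430709291807
```

View pics/top1.png

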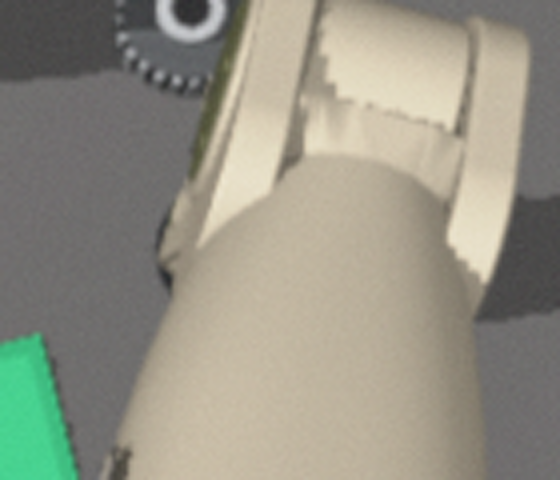

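View pics/side1.png

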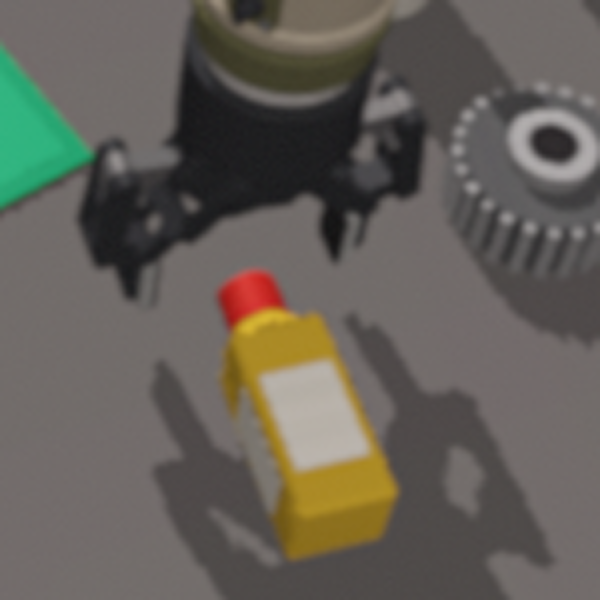

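The side view shows the fingers straddling the red cap, which appears at about (250,297) in the crop. A small correction, then close at 20 N.

Emit:
servo_tool --increments '[{"offset":[0,0.2,0.25],"yaw":0},{"offset":[0,0.2,0.25],"yaw":0},{"offset":[0,0.2,0.25],"yaw":0},{"offset":[0,0.2,0.25],"yaw":0},{"offset":[0,0.2,0.25],"yaw":0},{"offset":[0,0.2,0.25],"yaw":0},{"offset":[0,0.2,0.25],"yaw":0},{"offset":[0,0.2,0.25],"yaw":0}]' --claw 0 --force 20

```text
clock: 3.4
tcp_pos: [0.6199, -0.1113, 0.0136]
orientation: [0.481, 0.518, 0.481, -0.518]
wrist_force: [-0.3, 1.7, 3.5]
finger_gap: 0.0266
```

```bash
cat > look.py <<'E'
import sys
from h import *
go([.6185,-.111,.012],-4.6)
k=sys.argv[1]
for n,(a,b,c,d) in ((('side',tuple(map(int,sys.argv[2:6]))),)):
    p,_=env.read_camera(n);g=cv2.resize(p[b:d,a:c],None,fx=4,fy=4,interpolation=cv2.INTER_CUBIC);cv2.imwrite(f'pics/{n}{k}.png',g[:,:,::-1])
E
python3 look.py 2 330 200 480 350
```

```text
t 3.4 tcp [ 0.6199 -0.1113  0.0136] F [-0.3  1.7  3.5] gap 0.0266 q6 1.34 | offset cm [ 0.16 -0.14 -0.02] jaw -4.2 yaw 0.3552083881725281
```

View pics/side2.png

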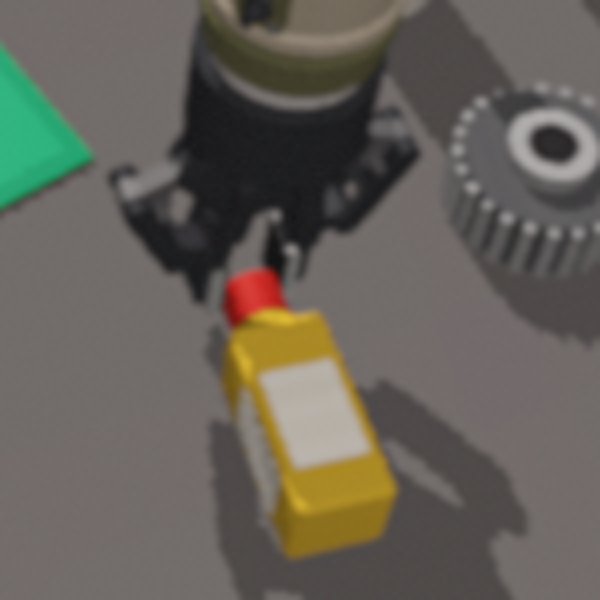

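The cap is gripped near its end with a gap of 27 mm. Now I lift and look.

Emit:
servo_tool --increments '[{"offset":[-1.5,0,0],"yaw":0},{"offset":[-4,0,0],"yaw":0},{"offset":[-7,0,0],"yaw":0},{"offset":[-10,0,0],"yaw":0},{"offset":[-12,0,0],"yaw":0},{"offset":[-13,0,0],"yaw":0},{"offset":[-13,0,0],"yaw":0},{"offset":[-13,0,0],"yaw":0}]'

```text
clock: 4.25
tcp_pos: [0.6189, -0.1112, 0.1419]
orientation: [-0.48, -0.518, -0.482, 0.519]
wrist_force: [-0.8, -0.5, -1.7]
finger_gap: 0.0265
```

```bash
python3 look.py 3 330 150 480 300
```

```text
t 4.25 tcp [ 0.6189 -0.1112  0.1419] F [-0.8 -0.5 -1.7] gap 0.0265 q6 1.34 | offset cm [ 1.299e+01 -1.000e-02 -1.000e-02] jaw -4.3 yaw 0.33987371432745306
```

View pics/side3.png

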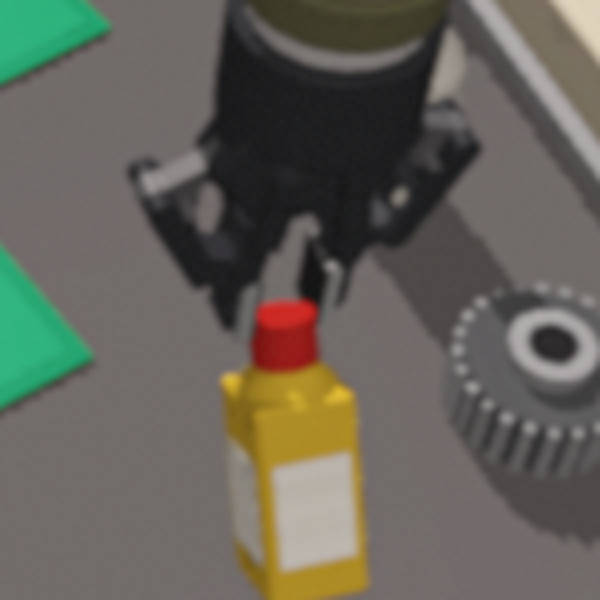

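The bottle swung down and hangs almost upright, with its cap at (285,335) in the crop. I'll measure its tilt and its lowest point from depth.

```bash
cat > tilt.py <<'E'
from h import *
np.set_printoptions(precision=4,suppress=True)
def bottle(n='side',save=None):
    p,d=env.read_camera(n);s=env.get_state()
    h=cv2.cvtColor(p,cv2.COLOR_RGB2HSV)
    yel=cv2.inRange(h,(15,110,60),(35,255,255));wh=cv2.inRange(h,(0,0,120),(40,60,255))
    yy,xx=np.nonzero(yel&(d>0)*np.uint8(255));P=pts(n,xx,yy,d[yy,xx])
    t=s['tcp_pos'];k=(np.linalg.norm(P[:,:2]-t[:2],axis=1)<.12)&(P[:,2]<t[2]+.02);P=P[k];xx=xx[k];yy=yy[k]
    hull=cv2.convexHull(np.stack([xx,yy],1).astype(np.int32));m=cv2.fillPoly(np.zeros(h.shape[:2],np.uint8),[hull],255)
    m=cv2.erode(m,np.ones((3,3)))
    yy,xx=np.nonzero((m>0)&(d>0));P=pts(n,xx,yy,d[yy,xx])
    print('tcp',t,'n',len(P),'min z',np.percentile(P[:,2],[1,5,50,95]),'mean',P.mean(0))
    # planes by RANSAC, two faces
    rng=np.random.default_rng(0);Q=P
    for i in range(2):
        best=None
        for _ in range(400):
            a,b,c=Q[rng.choice(len(Q),3,False)];nn=np.cross(b-a,c-a);l=np.linalg.norm(nn)
            if l<1e-5: continue
            nn/=l;ins=abs((Q-a)@nn)<.0025
            if best is None or ins.sum()>best.sum(): best=ins
        I=Q[best];c=I.mean(0);nn=np.linalg.svd(I-c)[2][2]
        if nn@(np.array(cam(n)[3][:3,3])-c)<0: nn=-nn
        print('face n',nn,'elev deg',np.degrees(np.arcsin(nn[2])).round(1),'cnt',len(I),'c',c,'z',I[:,2].min(),I[:,2].max())
        Q=Q[~best]
        if len(Q)<60: break
    if save:
        cv2.imwrite(save,cv2.resize(p,None,fx=1.25,fy=1.25)[:,:,::-1])
if __name__=='__main__':
    import sys;bottle('side',sys.argv[1] if len(sys.argv)>1 else None);go([.607+.001,.232+.008,.16],-4.3)
E
python3 tilt.py pics/s4.png
```

```text
tcp [ 0.6185 -0.1112  0.1414] n 1728 min z [0.0628 0.0668 0.1042 0.1351] mean [ 0.6081 -0.1674  0.1034]
face n [-0.0802 -0.83    0.552 ] elev deg 33.5 cnt 1222 c [ 0.6112 -0.174   0.1004] z 0.06168388155553639 0.13799853883472923
face n [-0.9949  0.0992  0.0205] elev deg 1.2 cnt 283 c [ 0.5922 -0.1551  0.0966] z 0.05373287433898488 0.13147896433193518
t 4.35 tcp [ 0.6185 -0.1112  0.1414] F [ 0.3 -0.2 -1.7] gap 0.0262 q6 1.34 | offset cm [ -1.82  -3.66 -34.94] jaw -4.3 yaw 0.040678869724999345
```

View pics/s4.png

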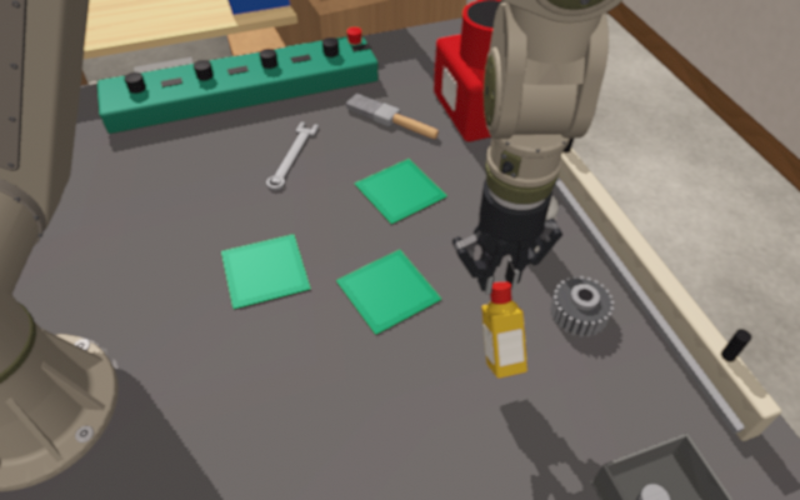

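The vision fit puts the bottle about 33° from vertical, with its base toward -y. That's too much to release. I'll carry it over the mat, touch the lower base edge down, and roll it upright about that edge using the mat's friction.

Emit:
servo_tool --increments '[{"offset":[-1,0,-0.5],"yaw":0},{"offset":[-2,-0.1,-1.5],"yaw":0},{"offset":[-3,-0.3,-3.5],"yaw":0},{"offset":[-3,-0.6,-6.5],"yaw":0},{"offset":[-3,-0.9,-10],"yaw":0},{"offset":[-3,-1.3,-14],"yaw":0},{"offset":[-3,-1.7,-18],"yaw":0},{"offset":[-3,-2,-22],"yaw":0}]'

```text
clock: 5.15
tcp_pos: [0.6158, 0.1118, 0.1745]
orientation: [0.481, 0.519, 0.481, -0.518]
wrist_force: [0.4, -0.1, -1.2]
finger_gap: 0.0264
```

Emit:
servo_tool --increments '[{"offset":[0,-0.4,-4],"yaw":0},{"offset":[0,-0.7,-8],"yaw":0},{"offset":[0,-1.1,-12],"yaw":0},{"offset":[0,-1.5,-16],"yaw":0},{"offset":[0,-1.7,-19.7],"yaw":0},{"offset":[0,-1.7,-19.7],"yaw":0},{"offset":[0,-1.7,-19.7],"yaw":0},{"offset":[0,-1.7,-19.7],"yaw":0}]'

```text
clock: 5.95
tcp_pos: [0.6135, 0.3069, 0.1737]
orientation: [-0.481, -0.518, -0.481, 0.518]
wrist_force: [0.3, -0.5, -3.1]
finger_gap: 0.0264
```

```bash
python3 tilt.py pics/s5.png
```

```text
tcp [0.6137 0.3064 0.1737] n 1390 min z [-0.0046 -0.0032  0.112   0.1618] mean [0.6315 0.2883 0.0928]
face n [-0.0731 -0.8859  0.458 ] elev deg 27.3 cnt 670 c [0.6067 0.2506 0.126 ] z 0.0850905945964685 0.16515662521044738
face n [ 0.0277 -0.0135  0.9995] elev deg 88.2 cnt 198 c [ 0.6946  0.3857 -0.0024] z -0.005411834532165205 0.0006910521141902937
t 6.0 tcp [0.6137 0.3064 0.1737] F [-0.1 -1.1 -1.4] gap 0.0263 q6 1.992 | offset cm [ 1.37 -0.07  6.66] jaw -4.3 yaw -0.010065435770158615
```

View pics/s5.png

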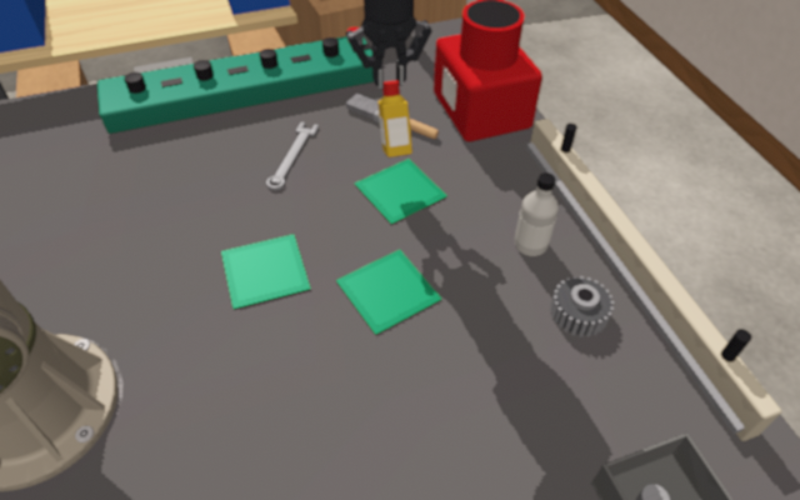

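The tilt is now about 27°, helped by the abrupt stop. Now I lower to touch.

Emit:
servo_tool --increments '[{"offset":[1,0,0.5],"yaw":0},{"offset":[3,0,1.1],"yaw":0},{"offset":[4.5,0,1.1],"yaw":0},{"offset":[5.5,0,1.1],"yaw":0},{"offset":[6,0,1.1],"yaw":0},{"offset":[6.2,0,1.1],"yaw":0},{"offset":[6.3,0,1.1],"yaw":0},{"offset":[6.3,0,1.1],"yaw":0}]'

```text
clock: 6.8
tcp_pos: [0.6131, 0.2967, 0.1116]
orientation: [0.481, 0.519, 0.481, -0.518]
wrist_force: [-1.2, 0.9, 3.3]
finger_gap: 0.0265
```

```bash
python3 tilt.py; python3 look.py 6 260 60 400 200
```

```text
tcp [0.6131 0.2967 0.1115] n 1464 min z [-0.0048 -0.0034  0.046   0.1015] mean [0.6326 0.2782 0.0447]
face n [-0.0649 -0.8769  0.4763] elev deg 28.4 cnt 641 c [0.6056 0.2393 0.0652] z 0.024931591122698826 0.10585082945392577
face n [ 0.0293 -0.0027  0.9996] elev deg 88.3 cnt 313 c [ 0.6781  0.3368 -0.0025] z -0.005555645440173285 -1.8076236154906944e-05
t 6.85 tcp [0.6131 0.2967 0.1115] F [-2.3  2.1  4.7] gap 0.0263 q6 1.977 | offset cm [-4.85 -0.08  5.69] jaw -4.2 yaw 0.06606777206526715
t 6.85 tcp [0.6131 0.2967 0.1115] F [-2.3  2.1  4.7] gap 0.0263 q6 1.977 | offset cm [ 9.91  3.54 40.63] jaw -4.2 yaw 0.3660677720652643
```

View pics/side6.png

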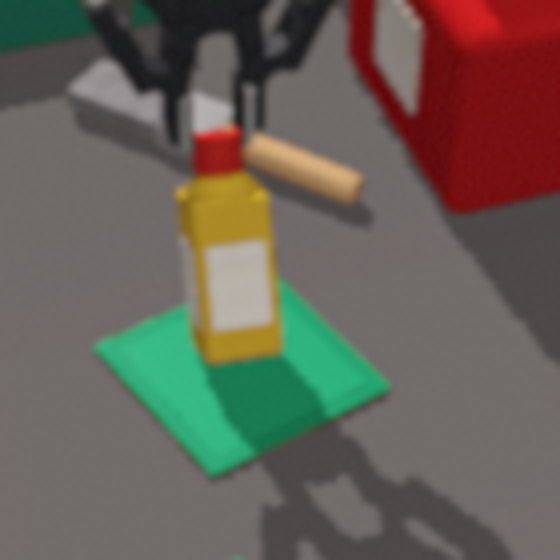

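The base edge touches, with about 5 N upward. Now I roll about it.

Emit:
servo_tool --increments '[{"offset":[-0.1,0,0.35],"yaw":0},{"offset":[-0.15,0,0.7],"yaw":0},{"offset":[-0.25,0,1.2],"yaw":0},{"offset":[-0.35,0,1.7],"yaw":0},{"offset":[-0.4,0,2.2],"yaw":0},{"offset":[-0.45,0,2.7],"yaw":0},{"offset":[-0.45,0,3.2],"yaw":0},{"offset":[-0.45,0,3.6],"yaw":0}]'

```text
clock: 7.7
tcp_pos: [0.6113, 0.2601, 0.1163]
orientation: [0.482, 0.519, 0.48, -0.517]
wrist_force: [0.6, 0.5, 5.7]
finger_gap: 0.0265
```

```bash
python3 tilt.py; python3 look.py 7 260 60 400 200
```

```text
tcp [0.6113 0.2595 0.1163] n 992 min z [-0.0017  0.02    0.0759  0.1219] mean [0.6049 0.23   0.0725]
face n [-0.0858 -0.9791  0.1846] elev deg 10.6 cnt 546 c [0.6044 0.2207 0.0591] z 0.013553649510032018 0.10758192763223595
face n [-0.1018 -0.938   0.3314] elev deg 19.4 cnt 170 c [0.6056 0.2336 0.0982] z 0.03100155413059258 0.12770087077767345
t 7.75 tcp [0.6113 0.2595 0.1163] F [-1.1 -0.3  6.8] gap 0.0264 q6 1.927 | offset cm [-4.37 -0.17  1.97] jaw -4.3 yaw 0.01594895457016321
t 7.75 tcp [0.6113 0.2595 0.1163] F [-1.1 -0.3  6.8] gap 0.0264 q6 1.927 | offset cm [10.43  3.46 36.89] jaw -4.3 yaw 0.31594895457016037
```

View pics/side7.png

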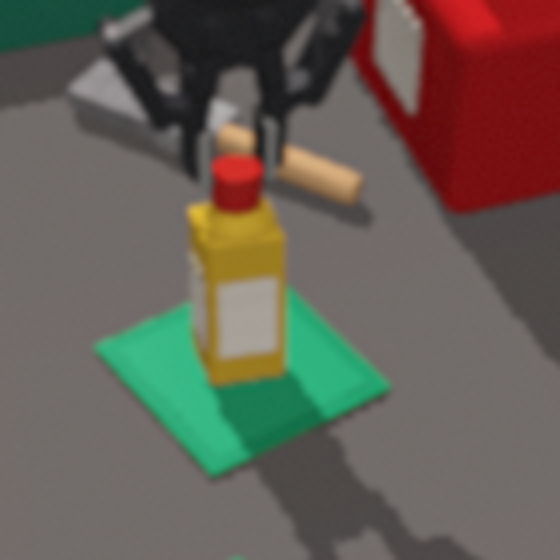

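The tilt is 10.6°, as predicted. I'll finish the roll with a light press.

Emit:
servo_tool --increments '[{"offset":[0,0,0.5],"yaw":0},{"offset":[0.05,0,1.0],"yaw":0},{"offset":[0.1,0,1.5],"yaw":0},{"offset":[0.2,0,2.0],"yaw":0},{"offset":[0.25,0,2.1],"yaw":0},{"offset":[0.25,0,2.1],"yaw":0},{"offset":[0.25,0,2.1],"yaw":0},{"offset":[0.25,0,2.1],"yaw":0}]'

```text
clock: 8.6
tcp_pos: [0.6097, 0.239, 0.1142]
orientation: [0.482, 0.519, 0.48, -0.518]
wrist_force: [-2.7, -0.6, 8.7]
finger_gap: 0.0263
```

```bash
python3 tilt.py; python3 look.py 8 260 60 400 200
```

```text
tcp [0.6097 0.239  0.1142] n 948 min z [0.0035 0.0158 0.0773 0.1216] mean [0.6043 0.2186 0.0722]
face n [-0.0494 -0.9988  0.0032] elev deg 0.2 cnt 499 c [0.6042 0.2112 0.053 ] z 0.007258683799022836 0.09752990524006189
face n [-0.2736 -0.9521  0.1368] elev deg 7.9 cnt 166 c [0.6031 0.2195 0.0936] z 0.01230598542490069 0.12358503958971556
t 8.65 tcp [0.6097 0.239  0.1142] F [-2.2 -0.3  9.2] gap 0.0264 q6 1.897 | offset cm [-4.58 -0.16 -0.09] jaw -4.3 yaw 0.032384636873104
t 8.65 tcp [0.6097 0.239  0.1142] F [-2.2 -0.3  9.2] gap 0.0264 q6 1.897 | offset cm [10.23  3.45 34.84] jaw -4.3 yaw 0.33238463687310116
```

View pics/side8.png

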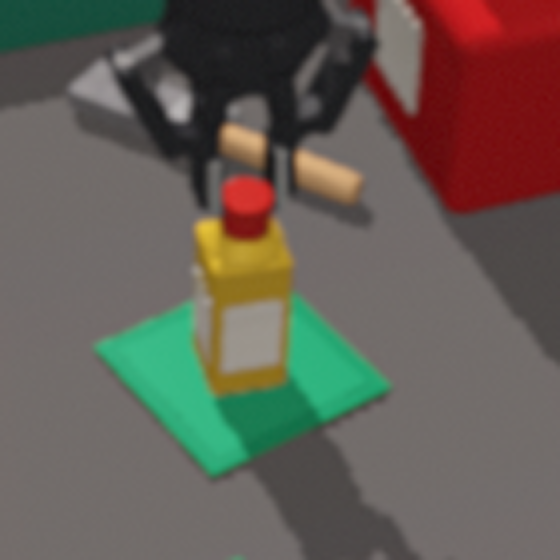

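It's upright to 0.2° and centred at about (0.606, 0.233). I'll relax the press and open.

Emit:
servo_tool --increments '[{"offset":[-0.05,0,0],"yaw":0},{"offset":[-0.1,0,0],"yaw":0},{"offset":[-0.1,0,0],"yaw":0},{"offset":[-0.1,0,0],"yaw":0},{"offset":[-0.1,0,0],"yaw":0},{"offset":[-0.1,0,0],"yaw":0},{"offset":[-0.1,0,0],"yaw":0},{"offset":[-0.1,0,0],"yaw":0}]'

```text
clock: 9.5
tcp_pos: [0.6094, 0.2391, 0.1142]
orientation: [0.482, 0.519, 0.481, -0.518]
wrist_force: [-0.2, 0.6, 6.2]
finger_gap: 0.0264
```

Emit:
servo_tool --increments '[{"offset":[0,0,0],"yaw":0},{"offset":[0,0,0],"yaw":0},{"offset":[0,0,0],"yaw":0},{"offset":[0,0,0],"yaw":0},{"offset":[0,0,0],"yaw":0},{"offset":[0,0,0],"yaw":0},{"offset":[0,0,0],"yaw":0},{"offset":[0,0,0],"yaw":0}]' --claw 0.8

```text
clock: 10.3
tcp_pos: [0.6086, 0.2393, 0.1133]
orientation: [0.481, 0.518, 0.481, -0.518]
wrist_force: [-0.3, 0.1, 0.3]
finger_gap: 0.0683
```

```bash
python3 tilt.py; python3 look.py 9 260 60 400 200
```

```text
tcp [0.6086 0.2394 0.1134] n 1045 min z [-0.0046 -0.0023  0.0656  0.1179] mean [0.6123 0.2347 0.0603]
face n [-0.0732 -0.9973  0.0114] elev deg 0.7 cnt 528 c [0.6029 0.211  0.0539] z 0.00676010974378316 0.09896319515303575
face n [-0.0698 -0.9706  0.2302] elev deg 13.3 cnt 150 c [0.6025 0.218  0.0971] z 0.04328678313883905 0.12297207530132026
t 10.35 tcp [0.6086 0.2394 0.1134] F [0.1 0.2 0.5] gap 0.0684 q6 1.897 | offset cm [-4.66 -0.07 -0.06] jaw -4.3 yaw 0.044267192013265344
t 10.35 tcp [0.6086 0.2394 0.1134] F [0.1 0.2 0.5] gap 0.0684 q6 1.897 | offset cm [10.13  3.58 34.87] jaw -4.3 yaw 0.3442671920132625
```

View pics/side9.png

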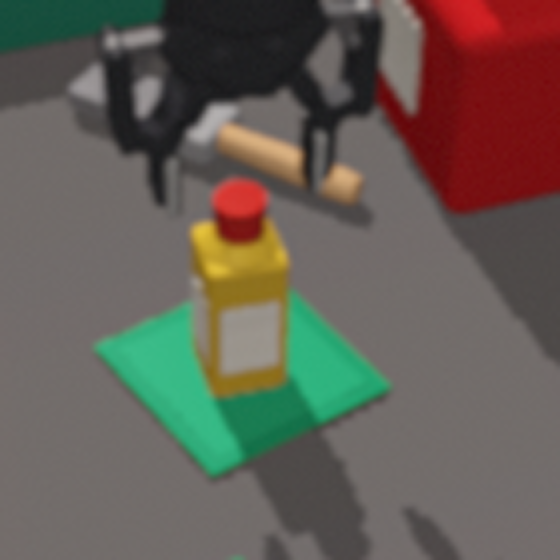

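The bottle is released and standing. I'll retreat straight up, then back toward the robot so the top camera can see.

Emit:
servo_tool --increments '[{"offset":[-1,0,0],"yaw":0},{"offset":[-3,0,0],"yaw":0},{"offset":[-6,0,0],"yaw":0},{"offset":[-9,0,0],"yaw":0},{"offset":[-12,0,0],"yaw":0},{"offset":[-12,-3,-3],"yaw":0},{"offset":[-12,-6,-6],"yaw":0},{"offset":[-12,-9,-9],"yaw":0}]'

```text
clock: 11.2
tcp_pos: [0.5251, 0.3365, 0.2347]
orientation: [0.481, 0.519, 0.481, -0.518]
wrist_force: [0.1, -0.8, 0.1]
finger_gap: 0.0686
```

Emit:
servo_tool --increments '[{"offset":[0,-3,-3],"yaw":0},{"offset":[0,-6,-6],"yaw":0},{"offset":[0,-9,-9],"yaw":0},{"offset":[0,-12,-10],"yaw":0},{"offset":[0,-14,-10],"yaw":0},{"offset":[0,-14,-10],"yaw":0},{"offset":[0,-14,-10],"yaw":0},{"offset":[0,-14,-10],"yaw":0}]'

```text
clock: 12.0
tcp_pos: [0.3944, 0.4457, 0.2338]
orientation: [0.481, 0.519, 0.481, -0.518]
wrist_force: [0.6, 1.0, -0.7]
finger_gap: 0.0683
```

Run:
```python
from h import *
np.set_printoptions(precision=4,suppress=True)
go([.6,.2,.2])
for n in('side','top'):
    p,d=env.read_camera(n);h=cv2.cvtColor(p,cv2.COLOR_RGB2HSV)
    cv2.imwrite(f'pics/{n}10.png',p[:,:,::-1])
    red=cv2.inRange(h,(0,140,60),(7,255,255));yy,xx=np.nonzero(red);P=pts(n,xx,yy,d[yy,xx])
    k=np.hypot(P[:,0]-.605,P[:,1]-.232)<.06;P=P[k];t=P[P[:,2]>P[:,2].max()-.008];print(n,'cap n',len(P),'mean',P.mean(0),'top',t.mean(0),P[:,2].max())
    yel=cv2.inRange(h,(15,110,60),(35,255,255));yy,xx=np.nonzero(yel);P=pts(n,xx,yy,d[yy,xx])
    P=P[np.hypot(P[:,0]-.605,P[:,1]-.232)<.06];print('body',P.min(0),P.max(0))
print('mat c top/side',[.6078,.2332],[.6061,.2307])
```

```text
t 12.0 tcp [0.3944 0.4457 0.2338] F [ 0.6  1.  -0.7] gap 0.0683 q6 2.358 | offset cm [ 3.39 22.35 22.96] jaw -4.3 yaw None
side cap n 152 mean [0.604  0.2275 0.1185] top [0.6047 0.2303 0.1214] 0.12501643196482204
body [0.5812 0.2069 0.0025] [0.6269 0.255  0.1083]
top cap n 121 mean [0.6051 0.2306 0.1246] top [0.6051 0.2311 0.1264] 0.13285584280560947
body [0.5825 0.2099 0.0013] [0.6402 0.2603 0.1261]
mat c top/side [0.6078, 0.2332] [0.6061, 0.2307]
```

View pics/top10.png

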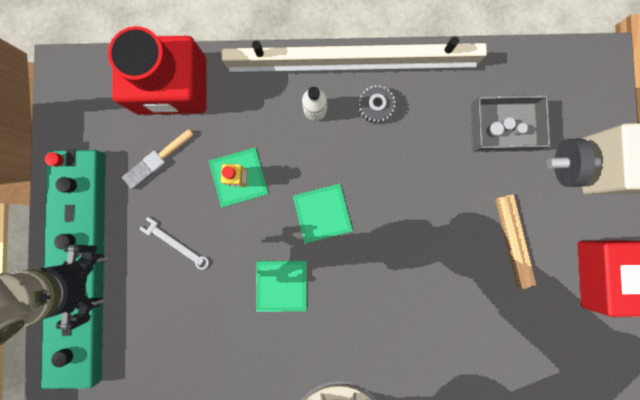

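View pics/side10.png

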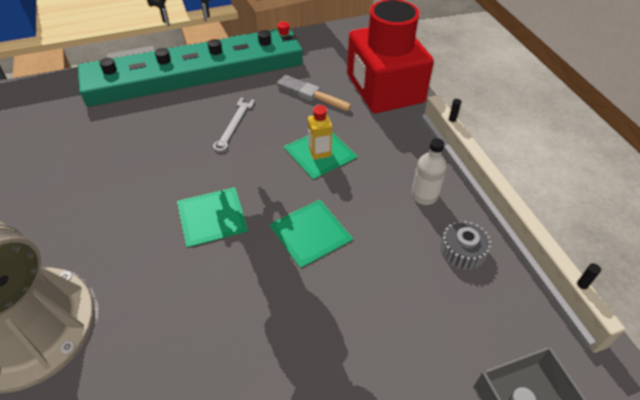

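The bottle stands at top pixel (232,174) on the farthest mat, within about 3 mm of its centre, cap top at 0.125 m. The white bottle (314,103) and the roller (377,103) are where they started, and the arm is clear.

```bash
python3 -c "
from workcell import env
print(env.hand_in())"
```

```text
the job is handed in; nothing more can be done
None
```

The yellow bottle now stands upright, cap up, on the farthest green mat, released with the arm clear. I handed the job in at about 12 s of robot time; hand-in gives no verdict.

**How it was done:** The tool can't tilt, so I pinched the last few mm of the cap at 20 N and lifted. The bottle swung down but stuck about 33° from vertical. I carried it to the mat, touched the lower base edge down and rolled it upright about that edge, with at most about 9 N at the wrist. Then I eased off, opened the fingers and backed away.

**Last checks:**
- **Tilt:** about 0.7° from vertical after release.
- **Position:** within about 3 mm of the mat's centre in both views.
- **Height:** cap top at about 0.125 m (124 mm expected), which puts the mid-point near 0.064 m.
- **Bystanders:** the white bottle and the roller are at the same pixels as at the start.

**Disagreement:** the two cameras differed by 2–5 mm in y, slightly more than the stated calibration but well inside the 40 mm tolerance. No check failed.

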